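Show the underside of the sharpening stone on the video call

TASK

A colleague on the phone's video call wants to judge the wear on the underside of the sharpening stone that is clamped in the sink bridge. Push the stone lengthwise against the spring jaw until its other end is clear of the hook, lift it out, and hold it up in the middle of the lens's view, about 20 cm out from the lens, underside square to the lens and long side level, across the phone. Finish while holding it there steadily in the gripper; leave the phone, the glass, the timer and the salt shaker alone.

Things in the scene. Friction and masses are not known exactly. Their poses are not given: they have to be found in the camera images.
- stone_center (a point): Centre of the sharpening stone, 0.3 to 0.5 kg: 130 mm long (x), 50 wide (y), 26 thick (z, up at the start), grey abrasive slabs on both sides of a 6 mm metal core whose ends stand out 7 mm as tongues, 50 mm wide (144 mm over them). Lies level in the bridge, this point 31.5 mm above the worktop, clamped lengthwise; long sides free to grip. Its underside is the face at z = -13 mm.
- holder: Sink bridge that holds the stone, fixed; origin at worktop level under the stone's centre, x along the stone towards the spring jaw, z up. Two steel rods (y = +-14 mm, tops at z = 18.5 mm, x -248 to +248 mm) lie across the sink on its 4 mm rims and carry the stone; black blocks at x -88 to -72 and +72 to +127 mm, 60 mm wide, at most 43 mm high. Beside the stone's long sides is free space.
- holder_hook (a point): Inner edge of the steel hook on the bridge's fixed end stop (at the bridge's -x end), 39 mm above the worktop, axes as the bridge's. It reaches 5 mm over the stone's tongue with 1.8 mm of play above it: this end cannot rise until the stone has moved over 5 mm along the bridge's +x. The spring jaw at the other end has no hook.
- spring_jaw (a joint): Travel of the spring jaw in m: 0 resting against the stone at the start, growing as it is pushed back along the bridge's +x, stop at 0.014; its spring pushes on the stone's tongue with about 6 N at 0 and 12 N at the stop, and brings the jaw back when let go.
- lens (a point): Front camera lens, mid top edge of a phone (150 x 72 x 8 mm, upright) leaning back on a low stand, screen towards the robot; about 132 mm above the worktop. z is the direction the lens looks in, out of the screen, 42 degrees above level; y is level, across the phone; x runs up the screen.
- phone_stand: The phone's low metal stand, fixed; origin on the worktop under the middle of the phone, x from the screen side to the back, z up. With the phone it fills about x -62 to +54 mm, y -36 to +36 mm, up to 138 mm high.
- tumbler: Bystander: clear drinking glass, 80 mm wide, 91 mm high; origin at the centre of its underside.
- egg_timer: Bystander: beige round wind-up kitchen timer, 60 mm wide, 48 mm high; origin at the centre of its underside.
- salt_shaker: Bystander: glass salt shaker with a rounded metal top, 44 mm wide, 90 mm high; origin at the centre of its underside.
There are look-alikes about, which are no part of the job. Of the things like the part that bears stone_center, leave any that is orange; of the rest the larger one is meant.

How it is judged:
By the outcome, as a careful person would: the job done as asked, in the order asked, and still so for the second after the job is handed in, while the arm keeps its last pose, push and grip.
It also fails if it takes over 35 s, if anything falls off the work surface, if the arm or the gripper's body presses on something with over 40 N, if the wrist force passes 120 N, or if a joint passes its speed limit or range.

ROBOT

A 7-joint arm with a two-finger parallel gripper is mounted at the origin on a cart in front of the work surface, level with it; the furniture and walls round the work are solid. World frame = base frame: x ahead of the robot, y to its left, z up, the work surface at z = 0. Lengths are in m, angles in rad, forces in N, time in s.
With the tool pointing down it reaches from about 0.425 to 0.875 m from the base axis. Payload 9.9 kg.
Tool frame: the origin (TCP) lies on the centre line of the jaws, within the pads' length; the fingertips stand 14 mm ahead of it and the grasp point (between the pads) lies 5 mm behind it; z points along the fingers, y is the direction in which the jaws open and shut (so a half turn about z gives the same grasp; the last joint's range is limited). The gripper opens to 85 mm and grips with 20 to 120 N. Pads are 22 mm wide; open, the fingers measure 114 mm over their backs; the gripper's body (76 mm by 85 mm) begins 54 mm behind the grasp point. The pads swing forward as they close: fully open they stand 13 mm farther back than shut.
Start: joints at [-1.356, 0.576, 0.025, 1.437, -0.015, 1.129, -0.057], TCP at [0.199, 0.645, 0.245] pointing down, gripper open.
Joint ranges: [-2.76, 2.76], [-0.34, 2.15], [-1.52, 1.57], [0.19, 2.46], [-1.09, 4.23], [0.17, 1.99], [-2.82, 2.82]. Speed limits (rad/s): [2.22, 2.22, 3.01, 3.01, 3.14, 3.14, 3.14].

INTERFACE

Orientations are given as a rotation vector (axis times angle).
In Python, from rig import robot gives the robot as it stands. Calls block until the motion is done:
- robot.goto(position, orientation): joint-space move of the TCP to a pose.
- robot.servo_line(position, frame=None, max_speed=0.15): straight line of the TCP; frame=None keeps the orientation; max_speed is the mean speed in m/s.
- robot.goto_joints(angles): joint-space move.
- robot.set_gripper(opening, f_grip=None): finger opening in m; f_grip is the grip in N (None keeps the last); returns when the fingers have stopped.
- robot.sleep(seconds).
- robot.ik(position, orientation): joint angles nearest the present ones, or None.
- robot.get_image(name): name is "side" or "top" or "wrist"; returns a dict with "image" (420x560x3 uint8, red, green, blue), "camera_matrix" (3x3 intrinsics, pixels), "D" ([k1, k2, p1, p2, k3] as OpenCV has them; the pictures are not rectified), "R" (3x3) and "t" (3): a world point X has camera coordinates R X + t; the wrist camera has in their place "T_tool_cam" (4x4, takes a point from camera to tool coordinates, whose origin is the TCP and whose axes are the flange's). Camera axes: x right, y down, z forward; pixel columns grow to the right and rows downward; lengths in m; the calibration is good to about 2 mm. A picture is of the moment at which its call begins: read the wrist's pose just before it. There is no depth.
A pose or a line that the arm cannot do raises robot.MotionError and nothing moves.
- robot.hand_in(): hands the job in, once; it reports no verdict.
Readings, each from a call of its own:
- robot.current_clock(): time.
- robot.current_qpos(): joint angles.
- robot.current_qvel(): joint speeds.
- robot.current_effort(): joint torques, N m.
- robot.current_tcp_pos(): TCP position.
- robot.current_tool_rot(): TCP orientation.
- robot.current_ft_force(): force on the tool from outside, world axes, zero at the start.
- robot.current_wrist_torque(): the same for the moment, N m.
- robot.current_opening(): finger opening in m.
Only numpy, scipy, OpenCV 4.12 (cv2) and the standard library are available. Lean on these libraries where they do the work, as an engineer would, in place of code of your own. Each camera call takes 0.05 s, during which the arm holds its last target.

## Working session

There is one attempt and no reset: what is moved stays moved. The work goes in short steps, each a Python script; the robot and the scene stay as the last script left them, time stands still between calls to the robot, and variables do not carry over. Pictures are saved under pics/ and viewed, and the job is handed in when it is done.

```bash
ls; mkdir -p pics
python3 - <<'E'
from rig import robot
import cv2,numpy as np
print(robot.current_clock(),robot.current_tcp_pos(),robot.current_tool_rot())
for n in ["side","top","wrist"]:
    d=robot.get_image(n)
    cv2.imwrite(f"pics/{n}0.png",d["image"][:,:,::-1])
    np.savez(f"{n}0.npz",**d)
    print(n,d["camera_matrix"].tolist(),d["D"])
    print({k:np.round(d[k],4).tolist() for k in d if k in("R","t","T_tool_cam")})
E
```

```text
pics
0.0 [0.19858727 0.64467597 0.24446279] [-4.67503523e-01 -3.10645430e+00  2.55455463e-03]
side [[508.0301945365952, 0.0, 276.8252928079418], [0.0, 508.0301945365952, 214.08312361267676], [0.0, 0.0, 1.0]] [-0.10709  0.       0.       0.       0.     ]
{'R': [[0.5061, 0.8624, -0.0094], [0.7496, -0.4452, -0.4898], [-0.4266, 0.2409, -0.8718]], 't': [-0.4028, -0.3492, 1.6796]}
top [[488.33880988464136, 0.0, 279.2072915573246], [0.0, 488.33880988464136, 218.82046531268753], [0.0, 0.0, 1.0]] [-0.16559979  0.          0.          0.          0.        ]
{'R': [[0.0086, -0.9997, -0.0239], [-0.9884, -0.0049, -0.1518], [0.1516, 0.025, -0.9881]], 't': [0.1513, 0.6251, 1.4665]}
wrist [[376.75871704653, 0.0, 282.80569076528747], [0.0, 376.75871704653, 210.95424287618536], [0.0, 0.0, 1.0]] [0.01965393 0.         0.         0.         0.        ]
{'T_tool_cam': [[0.0, -0.9514, -0.3078, 0.0792], [1.0, 0.0003, -0.0008, 0.0008], [0.0008, -0.3078, 0.9514, -0.1283], [0.0, 0.0, 0.0, 1.0]]}
```

View pics/side0.png

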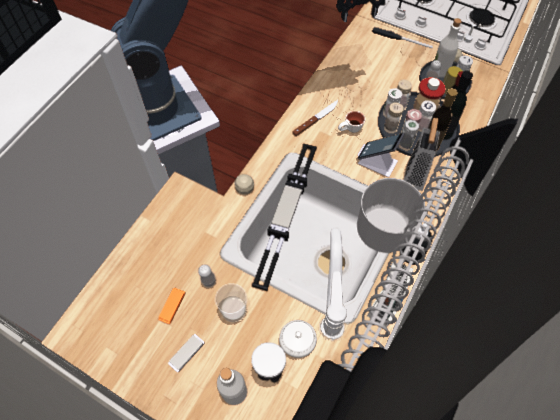

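View pics/top0.png

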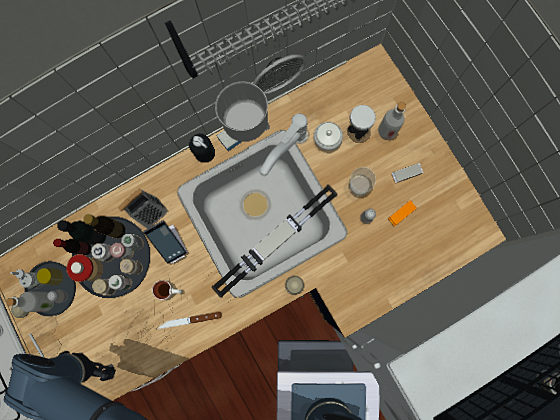

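View pics/wrist0.png

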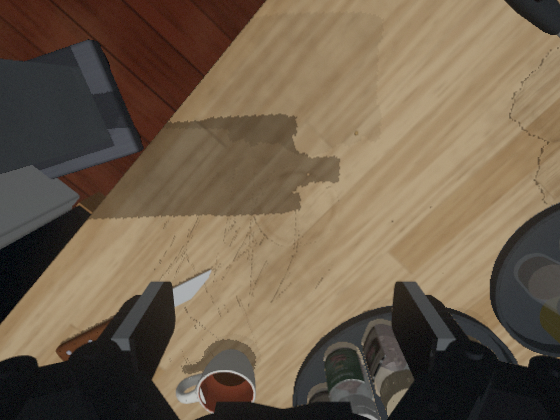

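Side: the bridge with the stone lies across the sink at (288,210), and the phone is at (378,152). Top: the stone is at (272,240) and the phone at (167,243). The spare stones (one orange, one small grey) lie on the worktop to the right. I'll zoom in.

```bash
cat > h.py <<'E'
import numpy as np, cv2
def load(n): return dict(np.load(n+".npz"))
def ray(d,px):
    u=cv2.undistortPoints(np.array(px,float).reshape(-1,1,2),d["camera_matrix"],d["D"])[:,0]
    r=np.c_[u,np.ones(len(u))]@d["R"]; o=-d["R"].T@d["t"]
    return o,r/np.linalg.norm(r,axis=1)[:,None]
def onz(d,px,z):
    o,r=ray(d,px); return o+r*((z-o[2])/r[:,2])[:,None]
def proj(d,X):
    return cv2.projectPoints(np.array(X,float).reshape(-1,3),cv2.Rodrigues(d["R"])[0],d["t"],d["camera_matrix"],d["D"])[0][:,0]
def tri(d1,p1,d2,p2):
    o1,r1=ray(d1,p1);o2,r2=ray(d2,p2);out=[]
    for a,b in zip(r1,r2):
        s=np.linalg.lstsq(np.c_[a,-b],o2-o1,rcond=None)[0]
        A=o1+s[0]*a;B=o2+s[1]*b;out.append(np.r_[(A+B)/2,np.linalg.norm(A-B)])
    return np.array(out)
E
python3 - <<'E'
from h import *
for n,(x0,y0,x1,y1),k in [("top",(205,175,345,300),5),("side",(235,135,335,295),3.7),("top",(130,205,210,270),8),("side",(340,120,420,180),8)]:
    im=load(n+"0")["image"][y0:y1,x0:x1,::-1]
    cv2.imwrite(f"pics/z_{n}_{x0}.png",cv2.resize(im,None,fx=k,fy=k,interpolation=cv2.INTER_CUBIC))
E
ls pics
```

```text
side0.png
top0.png
wrist0.png
z_side_235.png
z_side_340.png
z_top_130.png
z_top_205.png
```

View pics/z_top_205.png

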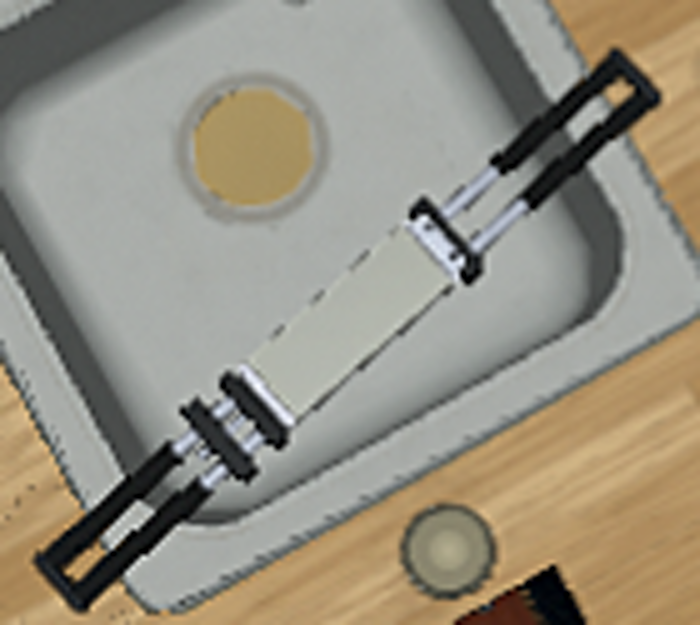

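View pics/z_side_235.png

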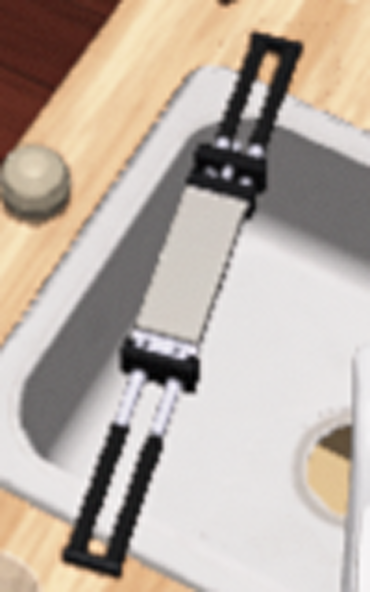

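View pics/z_top_130.png

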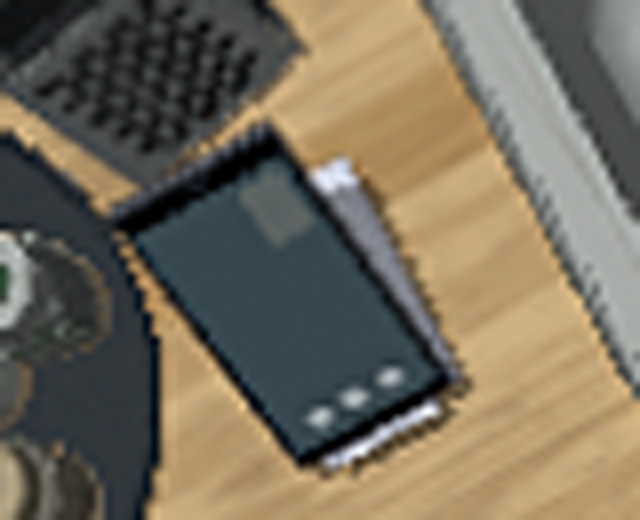

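View pics/z_side_340.png

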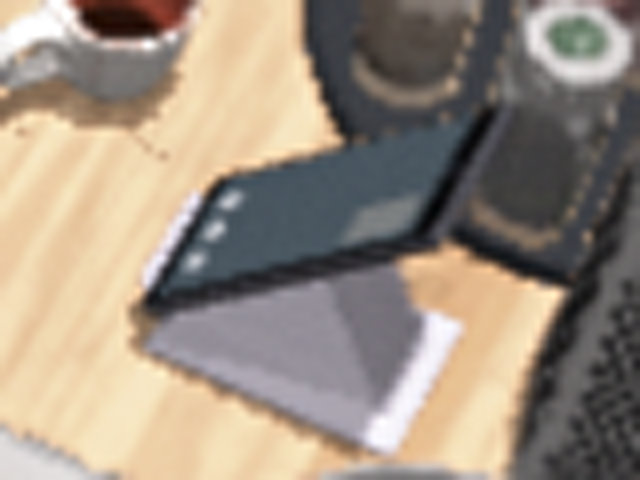

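```bash
cat > m.py <<'E'
from h import *
for n,(x0,y0,x1,y1) in [("top",(245,210,305,265)),("side",(262,175,310,240))]:
    d=load(n+"0"); im=d["image"].astype(int)
    c=im[240,272] if n=="top" else im[210,286]
    print(n,c)
    m=(np.abs(im-c).max(2)<16)&(np.abs((im[...,0]-im[...,2])-(c[0]-c[2]))<6)
    mm=np.zeros_like(m);mm[y0:y1,x0:x1]=m[y0:y1,x0:x1]
    mm=mm.astype(np.uint8)
    k,lab,st,_=cv2.connectedComponentsWithStats(mm,connectivity=4)
    i=1+np.argmax(st[1:,4]);mm=(lab==i).astype(np.uint8)
    v=im[y0:y1,x0:x1,::-1].astype(np.uint8).copy(); v[mm[y0:y1,x0:x1]>0]=(0,0,255)
    cv2.imwrite(f"pics/mask_{n}.png",cv2.resize(v,None,fx=8,fy=8,interpolation=cv2.INTER_NEAREST))
    ys,xs=np.nonzero(mm)
    P=onz(d,np.c_[xs,ys],0.0445)[:,:2]
    r=cv2.minAreaRect(P.astype(np.float32)*1000); print("rect",r)
    print("mean",P.mean(0)); e,V=np.linalg.eigh(np.cov(P.T)); print("axis",V[:,1],np.degrees(np.arctan2(V[1,1],V[0,1])),"len",np.sqrt(12*e))
E
python3 m.py
```

```text
top [177 180 173]
rect ((579.1445922851562, 177.9521484375), (146.96331787109375, 168.69467163085938), 0.43939533829689026)
mean [0.5845414  0.19124994]
axis [-0.58440143  0.8114647 ] 125.76071538192143 len [0.1053749  0.15543947]
side [209 204 197]
rect ((562.0260009765625, 168.6397705078125), (47.180721282958984, 125.99877166748047), 41.70532989501953)
mean [0.56362213 0.16812684]
axis [-0.66939443  0.74290719] 132.0203437549796 len [0.04569626 0.12603799]
```

```bash
sed -i 's/<16)&(np.abs((im/<(16 if n=="side" else 20))\&(np.abs((im/; s/)<6)/)<6)\&(im[...,1]-im[...,2]>=(5 if n=="top" else -9))/' m.py; python3 m.py; python3 -c "
from h import *
d=load('top0');im=d['image']
for p in [(272,240),(250,230),(285,255),(265,225),(262,250),(290,225)]: print(p,im[p[1],p[0]])"
```

```text
top [177 180 173]
rect ((562.8529663085938, 170.85934448242188), (49.396400451660156, 128.2276611328125), 41.67823791503906)
mean [0.56219448 0.17053936]
axis [-0.66165785  0.7498059 ] 131.42643301515372 len [0.04816651 0.12777598]
side [209 204 197]
rect ((562.0260009765625, 168.6397705078125), (47.180721282958984, 125.99877166748047), 41.70532989501953)
mean [0.56362213 0.16812684]
axis [-0.66939443  0.74290719] 132.0203437549796 len [0.04569626 0.12603799]
(272, 240) [177 180 173]
(250, 230) [169 173 169]
(285, 255) [146 150 146]
(265, 225) [168 171 167]
(262, 250) [178 182 173]
(290, 225) [143 146 142]
```

View pics/mask_top.png

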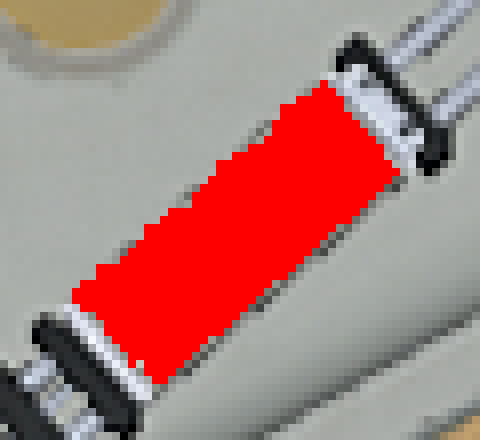

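View pics/mask_side.png

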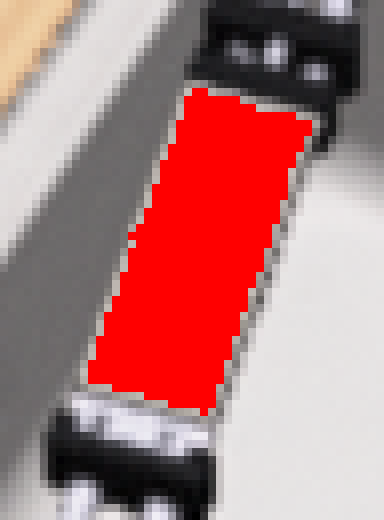

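The masks in both views give the stone's centre at about (0.5625, 0.1695), with size and angle consistent. Next I'll triangulate the phone corners.

Run:
```python
from h import *
t=load("top0");s=load("side0")
# order: top L(+y), top R(-y), bot R, bot L
pt=np.array([(115,222),(268,130),(455,385),(303,462)])/8+[130,205]-0.5
ps=np.array([(490,112),(435,240),(150,302),(215,182)])/8+[340,120]-0.5
X=tri(t,pt,s,ps);print(X.round(4))
f=lambda a,b:np.linalg.norm(X[a,:3]-X[b,:3])
print(f(0,1),f(2,3),f(0,3),f(1,2))
up=(X[0]+X[1]-X[2]-X[3])[:3];up/=np.linalg.norm(up)
w=(X[0]+X[3]-X[1]-X[2])[:3];print("up",up,"yaw of up",np.degrees(np.arctan2(up[1],up[0])),"elev",np.degrees(np.arcsin(up[2])),"w yaw",np.degrees(np.arctan2(w[1],w[0]))-90)
print("topcam",-t["R"].T@t["t"],"side",-s["R"].T@s["t"])
print("midtop",(X[0]+X[1])/2)
# tumbler,timer,salt pos
for n,p,z in [("glass",(362,182),.05),("timer",(294,285),.03),("salt",(369,215),.05),("faucet",(272,170),.1)]: print(n,onz(t,[p],z))
```

```text
[[0.5678 0.5547 0.1297 0.0056]
 [0.6037 0.4993 0.1309 0.0012]
 [0.5189 0.4495 0.0262 0.0026]
 [0.4863 0.5066 0.0273 0.0032]]
0.06603238222579226 0.06582631060025725 0.13949774617800412 0.14376269522418564
up [0.58764654 0.34572726 0.73153551] yaw of up 30.469371155710334 elev 47.0152765612737 w yaw 31.320506271084227
topcam [0.39419509 0.11777045 1.54758303] side [ 1.18214394 -0.21259096  1.28940258]
midtop [0.58578486 0.52701567 0.13033265 0.00336613]
glass [[ 0.74244455 -0.10386929  0.05      ]]
timer [[0.42050612 0.10860804 0.03      ]]
salt [[ 0.63740174 -0.12373708  0.05      ]]
faucet [[0.76699984 0.17764299 0.1       ]]
```

```bash
cat > cfg.py <<'E'
import numpy as np
from scipy.spatial.transform import Rotation as Ro
sc=np.array([0.5628,0.1693,0.0315]); ab=np.radians(131.7)
bx=np.array([np.cos(ab),np.sin(ab),0])
by=np.array([np.cos(ab-np.pi/2),np.sin(ab-np.pi/2),0])
def rv(y,z):
    x=np.cross(y,z);return Ro.from_matrix(np.c_[x,y,z]).as_rotvec()
Rg=rv(by,np.array([0,0,-1.]))
lens=np.array([.5855,.5273,.132]); yp=np.radians(30.9); el=np.radians(42)
h=np.array([np.cos(yp),np.sin(yp),0]); 
zl=np.cos(el)*-h+np.sin(el)*np.array([0,0,1]); up=np.sin(el)*h+np.cos(el)*np.array([0,0,1])
Rh=rv(up,-zl); Rh2=rv(-up,-zl)
target=lens+0.208*zl
E
python3 - <<'E'
from rig import robot
from cfg import *
print("target",target, "lever",np.linalg.norm(target[:2]))
for n,p,o in [("hover",sc+[0,0,.16],Rg),("grasp",sc+[0,0,-.002],Rg),("hoverflip",sc+[0,0,.16],rv(-by,np.array([0,0,-1.]))),("hold",target,Rh),("hold2",target,Rh2),
  ]:
    q=robot.ik(p,o);print(n,None if q is None else np.round(q,2))
E
```

```text
target [0.45286537 0.44791981 0.27117917] lever 0.6369609090178465
hover [-0.55  0.51  0.28  1.75 -0.17  0.9   0.53]
grasp [-0.47  0.72  0.16  1.89 -0.21  0.55  0.55]
hoverflip [-1.03  0.91  1.36  1.77 -0.94  1.28 -1.85]
hold [-0.16  0.55 -1.29  2.23  1.75  1.   -2.03]
hold2 [-1.06  0.3   0.    2.26  1.99  0.41  0.75]
```

Run:
```python
from rig import robot
from cfg import *
from h import *
robot.goto(sc+[0,0,.13],Rg)
p=robot.current_tcp_pos();r=robot.current_tool_rot()
d=robot.get_image("wrist");print(robot.current_clock(),p,robot.current_qpos().round(2) if hasattr(robot.current_qpos(),'round') else robot.current_qpos(),robot.current_opening())
T=np.eye(4);T[:3,:3]=Ro.from_rotvec(r).as_matrix();T[:3,3]=p
W=np.linalg.inv(T@d["T_tool_cam"]);d["R"]=W[:3,:3];d["t"]=W[:3,3]
np.savez("wrist1.npz",**d)
im=d["image"][:,:,::-1].copy()
def S(x,y,z): return np.array([sc[0],sc[1],0])+x*bx+y*by+[0,0,z]
for X in [S(.065,.025,.0445),S(.065,-.025,.0445),S(-.065,.025,.0445),S(-.065,-.025,.0445),S(-.067,0,.039)]:
    u=proj(d,X)[0]; cv2.circle(im,tuple(int(round(a)) for a in u),2,(0,0,255),-1)
cv2.imwrite("pics/wrist1.png",im)
for n,p,o in [("hold",target,Rh),("hold2",target,Rh2)]:
    q=robot.ik(p,o);print(n,None if q is None else np.round(q,2))
```

```text
2.3667 [0.56259301 0.17084263 0.16154606] [-0.54  0.55  0.25  1.79 -0.18  0.83  0.53] 0.08518528647513282
hold [-0.16  0.55 -1.29  2.23  1.75  1.   -2.03]
hold2 [-1.34  0.31  0.36  2.27  2.19  0.31  0.53]
```

View pics/wrist1.png

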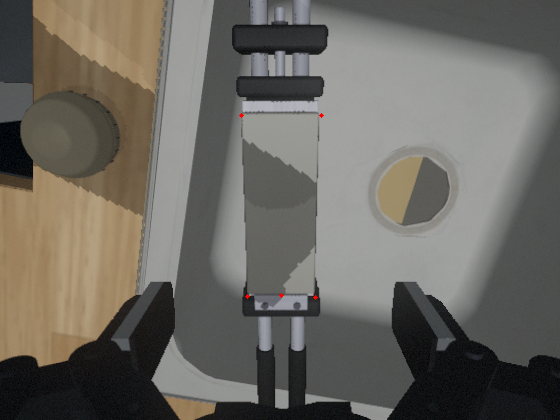

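The predicted corner marks land on the stone to about 1 to 3 px (≤2 mm): (242–321,115) and (247–316,296). The double-block spring jaw is at the image top, at bridge +x, and the hook is at the bottom. Next I'll descend and grip.

Run:
```python
from rig import robot
from cfg import *
robot.servo_line(sc+[0,0,-.002],max_speed=.08)
print(robot.current_clock(),robot.current_tcp_pos(),robot.current_ft_force())
robot.set_gripper(0.0,f_grip=90)
print(robot.current_clock(),robot.current_opening(),robot.current_tcp_pos(),robot.current_ft_force(),robot.current_wrist_torque())
for n,p,o in [("hold",target,Rh),("hold2",target,Rh2)]:
    q=robot.ik(p,o);print(n,None if q is None else np.round(q,2))
```

```text
4.1667 [0.56306927 0.16939016 0.02993428] [ 0.51575959  0.34138112 -0.78350231]
4.6 0.048527768795414365 [0.56264468 0.16921511 0.03002997] [-2.80404527 -1.01845559  7.07033348] [-0.1790269   0.50546556  0.08408761]
hold [-0.16  0.55 -1.29  2.23  1.75  1.   -2.03]
hold2 [-1.45  0.34  0.53  2.27  2.36  0.26  0.36]
```

Run:
```python
from rig import robot
from cfg import *
p0=sc+[0,0,-.002]; a=robot.current_tcp_pos()
robot.servo_line(p0+bx*.0098,max_speed=.03)
b=robot.current_tcp_pos()
print(robot.current_clock(),(b-a)@bx,(b-a)@by,b[2]-a[2],robot.current_ft_force(),robot.current_ft_force()@bx,robot.current_opening())
from h import *
p=robot.current_tcp_pos();d=robot.get_image("wrist")
cv2.imwrite("pics/wrist2.png",d["image"][:,:,::-1])
```

```text
5.075 0.0068077096503122905 -5.5099139700667486e-05 4.6544917089028776e-05 [ 4.50115815 -7.42111286  2.11642911] -8.535193254025355 0.048684936386456726
```

View pics/wrist2.png

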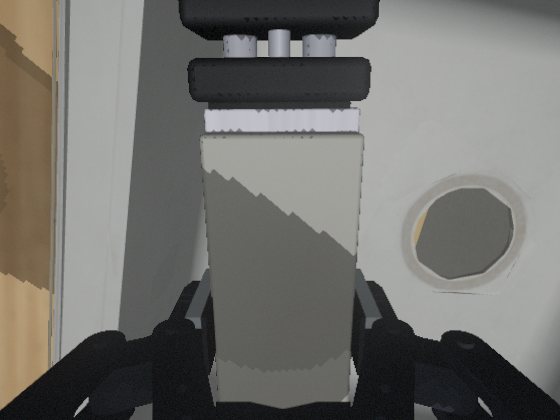

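Run:
```python
from rig import robot
from cfg import *
a=np.array([0.56264468,0.16921511,0.03002997]); p0=sc+[0,0,-.002]
robot.sleep(.15); print((robot.current_tcp_pos()-a)@bx)
robot.servo_line(p0+bx*.0118,max_speed=.03); robot.sleep(.25)
b=robot.current_tcp_pos()
print(robot.current_clock(),(b-a)@bx,(b-a)@by,b[2]-a[2],robot.current_ft_force()@bx,robot.current_opening())
from h import *
d=robot.get_image("wrist");cv2.imwrite("pics/wrist3.png",d["image"][:,:,::-1])
d=robot.get_image("side");cv2.imwrite("pics/side3.png",cv2.resize(d["image"][135:295,225:345,::-1],None,fx=3.7,fy=3.7,interpolation=cv2.INTER_CUBIC))
```

```text
0.0068583445175575365
5.775 0.008282768850694719 -8.911960567952524e-05 5.381948524454602e-05 -9.86195001192378 0.04863611491438828
```

View pics/wrist3.png

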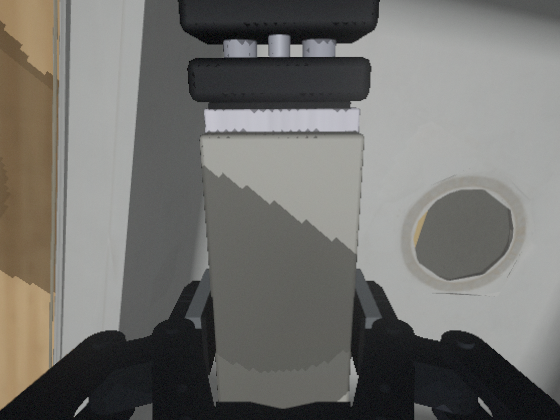

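View pics/side3.png

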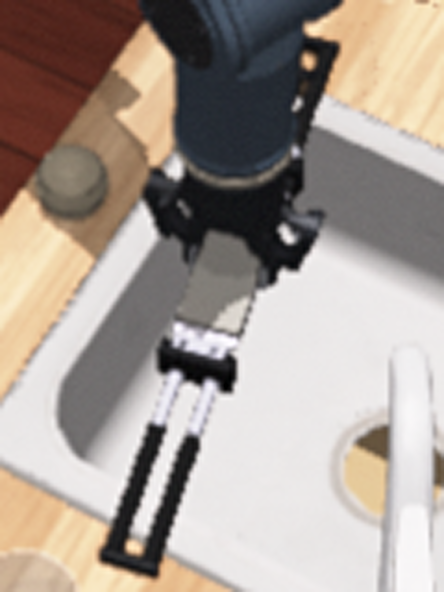

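The stone hasn't shifted in the grip. Travel is 8.3 mm with a 9.9 N reaction, which matches the spring, so it is about 3 mm clear of the hook. Lifting now.

Run:
```python
from rig import robot
from cfg import *
from h import *
p0=sc+[0,0,-.002]+bx*.0118
robot.servo_line(p0+[0,0,.03],max_speed=.06)
print(robot.current_tcp_pos(),robot.current_ft_force(),robot.current_wrist_torque(),robot.current_opening())
robot.servo_line(p0+[0,0,.2],max_speed=.15)
print(robot.current_clock(),robot.current_tcp_pos(),robot.current_ft_force(),robot.current_wrist_torque(),robot.current_opening(),robot.current_qpos())
for n,p,o in [("hold",target,Rh),("hold2",target,Rh2)]:
    q=robot.ik(p,o);print(n,None if q is None else np.round(q,2))
for k in (.25,.5,.75):
    R=(Ro.from_rotvec(Rg)*Ro.from_rotvec(k*(Ro.from_rotvec(Rg).inv()*Ro.from_rotvec(Rh)).as_rotvec())).as_rotvec()
    p=(p0+[0,0,.2])*(1-k)+k*target
    q=robot.ik(p,R);print(k,None if q is None else np.round(q,2))
d=robot.get_image("wrist");cv2.imwrite("pics/wrist4.png",d["image"][:,:,::-1])
d=robot.get_image("side");cv2.imwrite("pics/side4.png",d["image"][:,:,::-1])
```

```text
[0.55433734 0.178511   0.059048  ] [-0.09525495  0.02975929 -4.07344755] [ 0.06302019 -0.0394079   0.00158791] 0.04841881717432536
7.8083 [0.55439952 0.17800187 0.22855791] [-0.42438543 -0.54246449 -4.46042198] [-0.03005159  0.0132248  -0.04648032] 0.048407034400149665 [-0.57818329  0.46760494  0.28412325  1.71961032 -0.15286033  0.9777918
  0.49078014]
hold [-0.16  0.55 -1.29  2.23  1.75  1.   -2.03]
hold2 [-1.25  0.3   0.25  2.26  2.11  0.34  0.62]
0.25 [-0.7   0.36  0.27  1.89 -0.2   0.71  0.37]
0.5 [-0.87  0.29  0.29  2.04 -0.18  0.41  0.18]
0.75 [-0.86  0.25  0.03  2.17  0.95  0.19 -1.14]
```

View pics/wrist4.png

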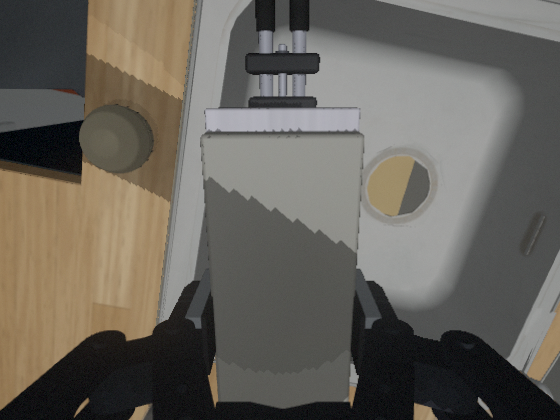

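View pics/side4.png

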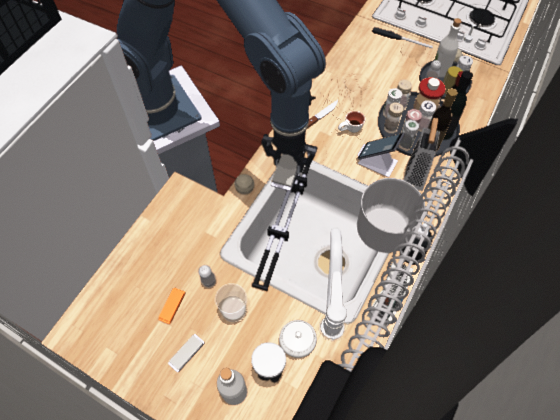

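The stone is out and held; the empty bridge shows at (288,215) in the side view. I'll go to the hold in two joint steps, checking the midpoint.

Run:
```python
from rig import robot
from cfg import *
from h import *
q0=np.array(robot.current_qpos());q=np.array(robot.ik(target,Rh2));print(q.round(2))
robot.goto_joints(q0+.5*(q-q0))
print(robot.current_clock(),robot.current_tcp_pos(),Ro.from_rotvec(robot.current_tool_rot()).as_matrix()[:,2],robot.current_ft_force(),robot.current_opening())
d=robot.get_image("side");cv2.imwrite("pics/side5.png",d["image"][:,:,::-1])
```

```text
[-1.25  0.3   0.25  2.26  2.11  0.34  0.62]
8.9583 [0.60961068 0.19427629 0.27602985] [ 0.60405073 -0.27111267 -0.74941353] [ 0.22593648 -0.47920732 -4.78042105] 0.04874908599380744
```

View pics/side5.png

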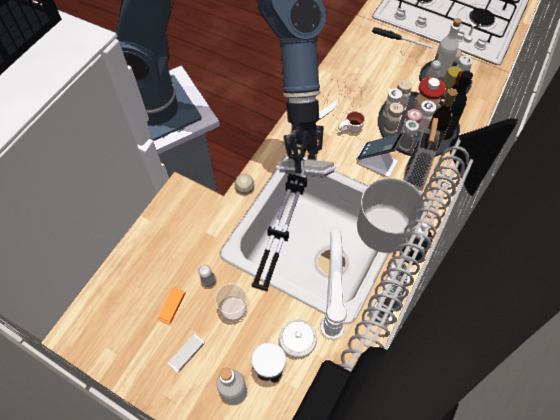

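```bash
cat > chk.py <<'E'
from rig import robot
from cfg import *
from h import *
import sys
k=sys.argv[1]
p=robot.current_tcp_pos();M=Ro.from_rotvec(robot.current_tool_rot()).as_matrix()
v=p-lens
print(robot.current_clock(),p,"err",p-target,"dist",v@zl,"off up",v@up,"off lev",v@np.cross(up,zl),"ang",np.degrees(np.arccos(-M[:,2]@zl)),"level",np.degrees(np.arcsin(M[2,0])))
print(robot.current_ft_force(),robot.current_opening(),np.abs(robot.current_qvel()).max())
for n in ("side","top","wrist"):
    d=robot.get_image(n);np.savez(n+k+".npz",**d)
    cv2.imwrite(f"pics/{n}{k}.png",d["image"][:,:,::-1])
E
python3 - <<'E'
from rig import robot
from cfg import *
robot.goto(target,Rh2); robot.sleep(.3)
E
python3 chk.py 6; python3 -c "
from h import *
for n,(x0,y0,x1,y1) in dict(side=(250,40,430,190),top=(90,180,290,330)).items():
    im=load(n+'6')['image'][y0:y1,x0:x1,::-1];cv2.imwrite('pics/z6_'+n+'.png',cv2.resize(im,None,fx=4,fy=4,interpolation=cv2.INTER_CUBIC))"
```

```text
10.4417 [0.45344712 0.44755488 0.2712418 ] err [ 5.81751761e-04 -3.64928592e-04  6.26319795e-05] dist 0.207810215082297 off up 0.00025516274892571677 off lev 0.0006118859455860457 ang 0.05584347855834405 level -0.007853445044229749
[-0.53060952  0.59207388 -5.09365159] 0.04881592138793541 0.005415168260014935
```

View pics/z6_side.png

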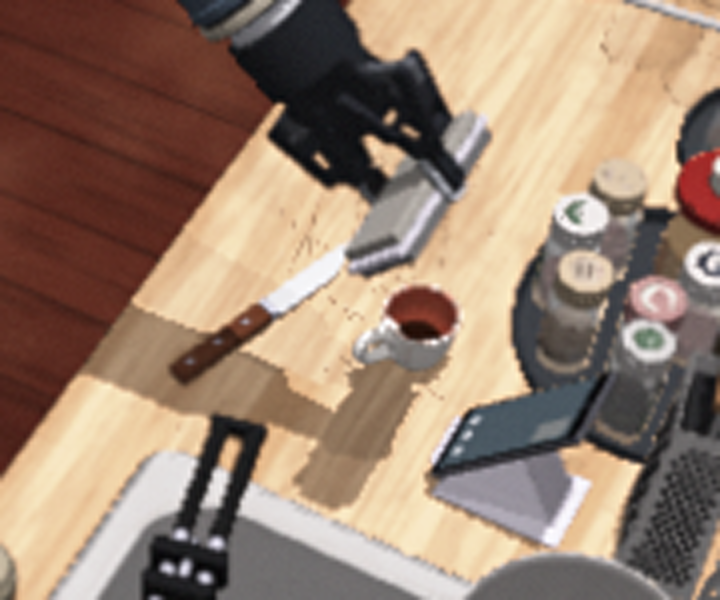

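View pics/z6_top.png

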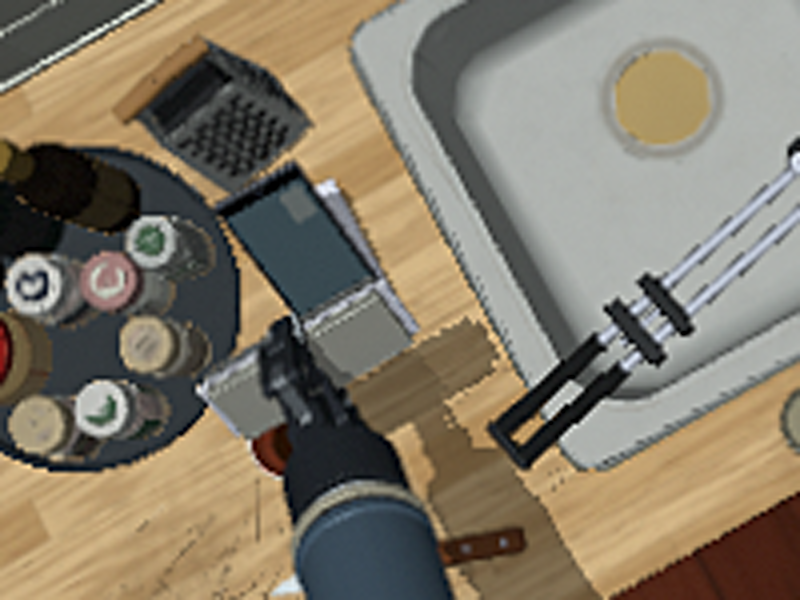

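View pics/wrist6.png

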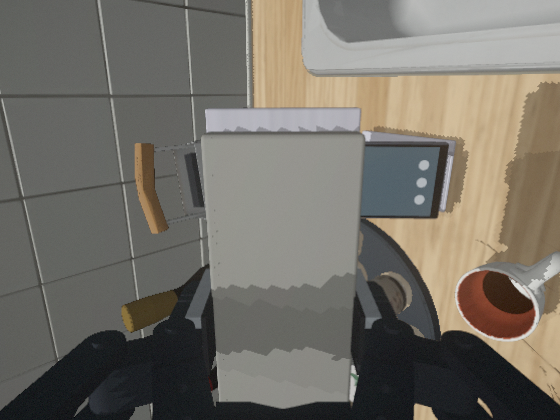

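The stone is square and level, facing the phone. The wrist view also shows the phone's lower end at (447,143) and (438,217), so I can cross-check my lens model with that.

Run:
```python
from rig import robot
from cfg import *
from h import *
d=load("wrist6")
T=np.eye(4);T[:3,:3]=Ro.from_rotvec(robot.current_tool_rot()).as_matrix();T[:3,3]=robot.current_tcp_pos()
W=np.linalg.inv(T@d["T_tool_cam"]);d["R"]=W[:3,:3];d["t"]=W[:3,3]
im=d["image"][:,:,::-1].copy(); lv=np.cross(up,zl)
C=[lens+.003*up+s*.036*lv-k*.15*up for s in(-1,1) for k in (0,1)]
for n in ("wrist","side","top"):
    dd=d if n=="wrist" else load(n+"6")
    im=dd["image"][:,:,::-1].copy(); P=proj(dd,C+[lens]);print(n,P.round(1).tolist())
    big=cv2.resize(im,None,fx=4,fy=4,interpolation=cv2.INTER_CUBIC)
    for u in P: cv2.circle(big,tuple(int(round(a*4+1.5)) for a in u),3,(0,0,255),-1)
    c=(P.mean(0)*4).astype(int); x0=int(max(0,c[0]-320));y0=int(max(0,c[1]-260))
    cv2.imwrite(f"pics/ov_{n}.png",big[y0:y0+520,x0:x0+760])
    if n=="wrist":
        o,r=ray(d,[(447,143),(438,217)]) # intersect with screen plane
        X=o+r*(((lens-o)@zl)/(r@zl))[:,None]
        print("measured bottom corners rel lens: up",(X-lens)@up,"lev",(X-lens)@lv)
```

```text
wrist [[279.5, 216.9], [439.1, 216.8], [279.2, 139.7], [449.7, 139.3], [282.6, 179.5]]
measured bottom corners rel lens: up [-0.14506559 -0.14596903] lev [ 0.03278938 -0.03621825]
side [[403.4, 131.9], [366.3, 142.1], [394.2, 149.5], [356.9, 158.6], [398.1, 140.8]]
top [[142.8, 232.2], [167.8, 263.7], [163.5, 220.0], [187.4, 252.3], [153.7, 226.8]]
```

View pics/ov_wrist.png

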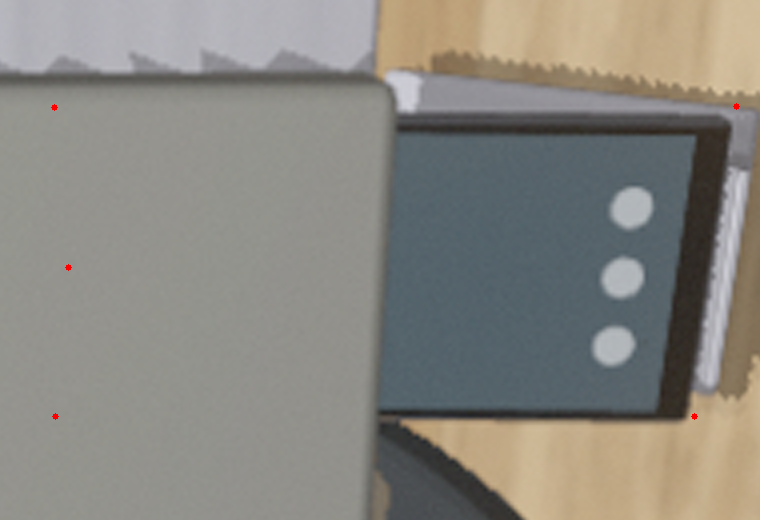

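View pics/ov_side.png

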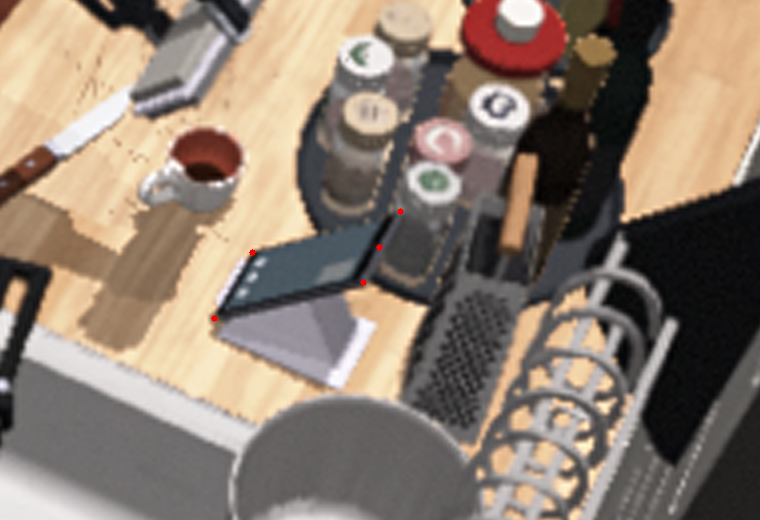

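View pics/ov_top.png

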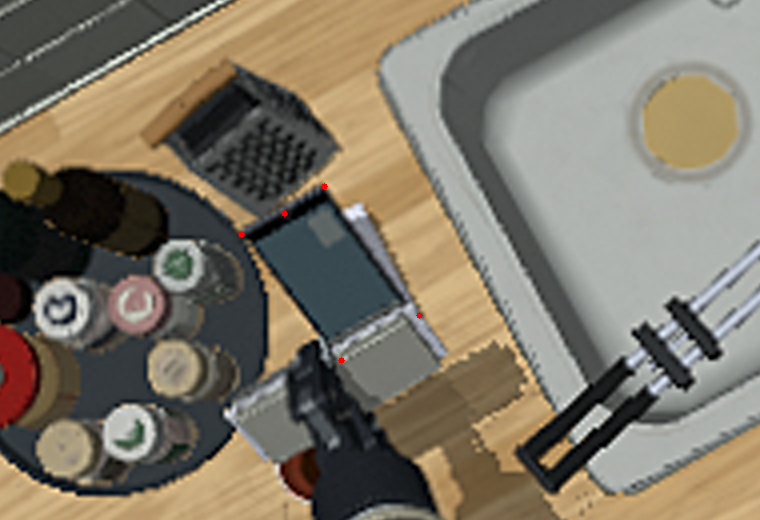

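The model corners match in all three views to about 2–3 mm, so the position is good. Handing in.

Run:
```python
from rig import robot
import numpy as np
robot.sleep(.3)
print(robot.current_clock(),robot.current_opening(),np.abs(robot.current_qvel()).max(),robot.current_tcp_pos(),robot.current_ft_force())
print(robot.hand_in())
```

```text
10.8917 0.048550948580817925 0.002449268627797741 [0.45285521 0.4479297  0.27119227] [-0.61745672  1.1648261  -3.78240021]
the job is handed in; nothing more can be done
None
```

The stone is out of the bridge and held in front of the lens, and I handed the job in at 10.9 s.

**What I did:** I gripped the stone on its long sides with 90 N and pushed it 8.3 mm against the spring jaw. The reaction was 9.9 N, which fits the spring, and the stone did not slip in the fingers. My first push stopped at 6.8 mm, so I added a second short one before lifting straight up. The force reading after the lift was about 4.5 N, which fits a stone of 0.3 to 0.5 kg.

**Last checks, from the arm's pose and my lens estimate:**

| Check | Result |
|---|---|
| Stone centre from the lens | 208–209 mm |
| Underside from the lens | about 195 mm |
| Off the lens axis | under 1 mm |
| Underside off square | 0.06° |
| Long side off level | 0.01° |
| Arm at hand-in | almost still (0.002 rad/s), grip steady |

**Where views disagreed:** The final wrist picture put the phone about 2–3 mm from my estimate, and two estimates of its turn differed by about 1°. I left both as they were. The phone and stand had not moved, and the arm stayed well away from the glass, timer and salt shaker. I did not measure those three again at the end.

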